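# Brush out the dirty cup with the brush that fits

### The job

Wash the vessel on the blue mat: from the tray take the one bottle brush whose head fits it, the widest that still goes down to its bottom, dip the head well into the white soap bowl, then push it down to the bottom of the vessel twice, drawing it well up in between. Finally stand the brush upright on the tray again and let go; do not lift the other two brushes, and leave both vessels upright on their mats and the bowl in its place.

Things in the scene. Friction and masses are not known exactly. Their poses are not given: they have to be found in the camera images.
- brush_slim: bottle brush standing upright on its head in the tray, total height 210: slim white cylindrical bristle head 30 across and 75 tall at the bottom, thin steel neck, blue round handle 18 across from 120 to 208 above its foot (grip it there). Origin: centre of the flat underside of the head; z runs up along the handle
- brush_medium: bottle brush standing upright on its head in the tray, total height 210: medium white cylindrical bristle head 42 across and 75 tall at the bottom, thin steel neck, blue round handle 18 across from 120 to 208 above its foot (grip it there). Origin: centre of the flat underside of the head; z runs up along the handle
- brush_wide: bottle brush standing upright on its head in the tray, total height 210: wide white cylindrical bristle head 66 across and 75 tall at the bottom, thin steel neck, blue round handle 18 across from 120 to 208 above its foot (grip it there). Origin: centre of the flat underside of the head; z runs up along the handle
- brush_tray: shallow steel drip tray, 310 (x) x 130 (y) x 14 high outside, 4 walls and floor, fixed. Origin: centre of its underside, z up
- soap_bowl: white round bowl, 150 across the rim, 69 high, loose, on the white board; the hollow is round, tapering from 130 across at the rim to 85 at 30 above its underside and 64 at 12, where its inner bottom lies. Origin: centre of its underside, z up
- blue_mat: blue square rubber mat 130 x 130 x 3, fixed on the white board (top of the board at z = 0.020 m); the vessel on it is the one to wash, glass or mug. Origin: centre of its underside
- grey_mat: grey square rubber mat of the same size behind it; the vessel on it is not to be touched. Origin: centre of its underside
- wash_glass: clear glass tumbler, 76 across the rim, 115 high, loose, standing mouth up. Origin: centre of its underside, z up
- glass_inside (a point): centre of the inner bottom of the glass, 9 above its underside and 106 below its rim; the hollow is round and tapering, 68 across at the rim and about 50 at the bottom
- wash_mug: white straight mug, 86 across, 92 high, handle along its +y (reaching 79 from the axis), loose, standing mouth up. Origin: centre of its underside, z up
- mug_inside (a point): centre of the inner bottom of the mug, 5 above its underside and 87 below its rim; the hollow is straight, 76 across from rim to bottom

How it is judged (in metres and radians):
On the way, in this order (a step that is already met when the one before it is completed fails the run):
1. the brush that fits the vessel on the blue mat (medium for the glass, wide for the mug) is lifted out of the tray (((horizontal distance between glass_inside and blue_mat below 0.065 m and z of brush_medium in the frame of brush_tray above 0.03 m) or (horizontal distance between mug_inside and blue_mat below 0.065 m and z of brush_wide in the frame of brush_tray above 0.03 m))), for 0.1 s.
2. its head is dipped into the soap bowl: underside 42 mm or less above the bowl's foot (about 27 mm below the rim), within 45 mm of the bowl's axis (((horizontal distance between glass_inside and blue_mat below 0.065 m and horizontal distance between brush_medium and soap_bowl below 0.045 m and z of brush_medium in the frame of soap_bowl below 0.042 m) or (horizontal distance between mug_inside and blue_mat below 0.065 m and horizontal distance between brush_wide and soap_bowl below 0.045 m and z of brush_wide in the frame of soap_bowl below 0.042 m))), for 0.1 s.
3. its head stands within 15 mm of the bottom inside that vessel, within 22 mm of its axis (((horizontal distance between glass_inside and blue_mat below 0.065 m and horizontal distance between brush_medium and glass_inside below 0.022 m and z of brush_medium in the frame of glass_inside below 0.015 m) or (horizontal distance between mug_inside and blue_mat below 0.065 m and horizontal distance between brush_wide and mug_inside below 0.022 m and z of brush_wide in the frame of mug_inside below 0.015 m))), for 0.1 s.
4. it is drawn up more than 25 mm (((horizontal distance between glass_inside and blue_mat below 0.065 m and z of brush_medium in the frame of glass_inside above 0.025 m) or (horizontal distance between mug_inside and blue_mat below 0.065 m and z of brush_wide in the frame of mug_inside above 0.025 m))), for 0.05 s.
5. its head is pushed to within 15 mm of the bottom a second time (((horizontal distance between glass_inside and blue_mat below 0.065 m and horizontal distance between brush_medium and glass_inside below 0.022 m and z of brush_medium in the frame of glass_inside below 0.015 m) or (horizontal distance between mug_inside and blue_mat below 0.065 m and horizontal distance between brush_wide and mug_inside below 0.022 m and z of brush_wide in the frame of mug_inside below 0.015 m))), for 0.1 s.
At the end, for the whole second after the job is handed in: All three brushes stand upright (within 0.15 rad) on the floor of the tray, at rest and released; the washed vessel is still on the blue mat (its axis within 65 mm of the mat's centre), and both vessels stand upright (within 0.1 rad) and at rest ((horizontal distance between glass_inside and blue_mat below 0.065 m or horizontal distance between mug_inside and blue_mat below 0.065 m) and x of brush_slim in the frame of brush_tray between -0.15 and 0.15 m and y of brush_slim in the frame of brush_tray between -0.06 and 0.06 m and z of each of brush_slim, brush_medium, brush_wide in the frame of brush_tray below 0.012 m and angle between each of brush_slim, brush_medium, brush_wide's own z axis and vertical below 0.15 rad and linear speed of each of brush_slim, brush_medium, brush_wide, wash_glass, wash_mug below 0.03 m/s and x of brush_medium in the frame of brush_tray between -0.15 and 0.15 m and y of brush_medium in the frame of brush_tray between -0.06 and 0.06 m and x of brush_wide in the frame of brush_tray between -0.15 and 0.15 m and y of brush_wide in the frame of brush_tray between -0.06 and 0.06 m and angle between each of wash_glass, wash_mug's own z axis and vertical below 0.1 rad); the robot touches nothing.
It fails at once if a brush of the wrong size is lifted out of the tray ((horizontal distance between glass_inside and blue_mat below 0.065 m and z of any of brush_slim, brush_wide in the frame of brush_tray above 0.03 m) or (horizontal distance between mug_inside and blue_mat below 0.065 m and z of any of brush_slim, brush_medium in the frame of brush_tray above 0.03 m)).
It fails at once if a vessel is tipped over 0.4 rad (angle between any of wash_glass, wash_mug's own z axis and vertical above 0.4 rad).
It fails at once if the vessel on the grey mat is shifted more than 30 mm ((horizontal distance between glass_inside and blue_mat below 0.065 m and distance of mug_inside from where it was at the start of the episode above 0.03 m) or (horizontal distance between mug_inside and blue_mat below 0.065 m and distance of glass_inside from where it was at the start of the episode above 0.03 m)).
It fails at once if the soap bowl is shifted more than 60 mm or tipped over 0.4 rad (distance of soap_bowl from where it was at the start of the episode above 0.06 m or angle between soap_bowl's own z axis and vertical above 0.4 rad).
It also fails if it takes over 58 s, if anything falls off the work surface, if the arm or the gripper's body presses on something with over 40 N, if the wrist force passes 120 N, or if a joint passes its speed limit or range.

### The arm

A 6-joint arm with a two-finger parallel gripper is mounted at the origin on a cart in front of the work surface, level with it; the furniture and walls round the work are solid. World frame = base frame: x ahead of the robot, y to its left, z up, the work surface at z = 0. Lengths are in m, angles in degrees, forces in N, time in s.
With the tool pointing down it reaches from about 0.3 to 0.875 m from the base axis. Payload 6.4 kg.
Tool frame: the origin (TCP) lies at the very end of the fingers, on their centre line; the grasp point (between the pads) lies robot.grip_point_offset behind it (robot.grip_point_offset is the distance from the TCP to the grasp point, in m); z points along the fingers, y is the line along which they close (so a half turn about z gives the same grasp; the last joint's range is limited). The gripper opens to 88 mm and grips with 3 to 60 N. Pads are 18 mm wide; open, the fingers measure 123 mm over their backs; the gripper's body (75 mm by 187 mm) begins 45 mm behind the grasp point.
Start: joints at [55.789, 10.359, 92.074, -0, 77.567, -11.82], TCP at [0.219, 0.532, 0.239] pointing down, gripper open.
Joint ranges: [-171.53, 171.53], [-51.25, 118.39], [17.06, 147.69], [-65.23, 245.23], [0, 150.52], [-178.68, 178.68]. Speed limits (degrees/s): [147.25, 147.25, 172.46, 180, 180, 180].

### API

Orientations are given as a 3x3 rotation matrix whose columns are the frame's x, y, z axes.
In Python, from cell import readout, vision, ticket, robot gives the robot as it stands.
- The arm moves only by the tool send_rows, never from a script. Its argument "series" is a list of rows, each an object of numbers: "gripper": the opening, from 0 (shut) to 1 (fully open); "dx", "dy", "dz": the shift along the tool's x, y, z in units of 100 mm (1.0 is 100 mm); "ax", "ay", "az": the turn, a rotation vector about the tool's x, y, z in units of 120 degrees (1.0 is 120 degrees). A call has 1 to 10 rows; each row is the pose to reach, as a shift and turn from the pose commanded when the call began, along the tool's axes at that moment; what a row does not reach only later rows make up. A row lasts 1/10 s, in which the tool goes at most 50 mm and 8.59 degrees, less where a joint would pass 70% of its speed; a pose out of reach is approached as far as the arm can. A call with a number of a shift or a turn outside -1 to 1 is refused whole. A call with a gripper value outside its range is refused whole. The fingers move at their own pace and stop on an object; the grip force is fixed at half the most. Time passes only in rows, so rows that repeat a pose let the fingers close. It gives the time, the measured TCP pose, the force, the opening and the grip force at its end, in the units of the state.
- readout.read_state(): the state, without advancing time (a new reading comes with each control period).
- vision.capture(name): name is "scene" or "top" or "wrist"; returns the picture (480x640x3 uint8, red, green, blue); there is no depth.
- vision.calibration(name): a dict with "camera_matrix" (3x3 intrinsics, pixels), "cam_to_world" (4x4, takes a point from camera to world coordinates). Camera axes: x right, y up, looking along -z (the intrinsics and any distortion apply to the point x, -y, -z); pixel columns grow to the right and rows downward; lengths in m; the calibration is good to about 2 mm. A picture is of the moment at which its call begins: read the wrist's pose just before it. calibration takes no time and is no camera call; for the wrist camera it gives the pose at the moment of the call.
- ticket.job_done(): hands the job in; it is judged then, once.
The state is a dict: "clock": time; "joints": joint angles; "qd": joint speeds; "joint_efforts": joint torques, N m; "position": TCP position; "orientation": TCP orientation; "contact_force": force on the tool from outside, world axes, zero at the start; "moment": the same for the moment, N m; "width": opening from 0.0 (shut) to 1.0 (fully open); "grasp_force": force on a finger pad.
Only numpy, scipy, OpenCV 4.12 (cv2) and the standard library are available. Lean on these libraries where they do the work, as an engineer would, in place of code of your own. Each camera call takes 0.05 s, during which the arm holds its last target. There are 200 camera calls.

## Working session

There is one attempt and no reset: what is moved stays moved. The work goes in short steps, Python scripts to look and compute and a tool call to move; the robot and the scene stay as the last step left them, time stands still between calls to the robot, and variables do not carry over. Pictures are saved under pics/ and viewed, at most 10 in all, crops included, and the job is handed in when it is done.

Besides the shell and the picture viewer there is one more tool, called after "Call:" as name(argument=value, ...) on one line, values as JSON. send_rows: Moves the arm, as the interface text tells. Shifts and turns lie within -1 to 1; 1 stands for 100 mm of shift or 120 degrees of turn. Its arguments: {"type":"object","properties":{"series":{"type":"array","items":{"type":"object","properties":{"gripper":{"type":"number"},"dx":{"type":"number","minimum":-1,"maximum":1},"dy":{"type":"number","minimum":-1,"maximum":1},"dz":{"type":"number","minimum":-1,"maximum":1},"ax":{"type":"number","minimum":-1,"maximum":1},"ay":{"type":"number","minimum":-1,"maximum":1},"az":{"type":"number","minimum":-1,"maximum":1}}}}},"required":["series"]}

```bash
mkdir -p pics; cat > h.py <<'E'
import numpy as np, cv2
from cell import readout, vision, ticket, robot
def ray(cal,u,v):
    K=np.array(cal["camera_matrix"]);T=np.array(cal["cam_to_world"])
    d=np.linalg.inv(K)@[u,v,1]; d=T[:3,:3]@[d[0],-d[1],-d[2]]
    return T[:3,3],d
def onz(cal,u,v,z):
    o,d=ray(cal,u,v); return o+d*(z-o[2])/d[2]
def proj(cal,p):
    K=np.array(cal["camera_matrix"]);T=np.linalg.inv(np.array(cal["cam_to_world"]))
    c=T[:3,:3]@p+T[:3,3]; q=K@[c[0],-c[1],-c[2]]; return q[:2]/q[2]
E
python3 - <<'E'
from h import *
for n in("top","scene"):
    im=vision.capture(n); cv2.imwrite(f"pics/{n}1.png",im[:,:,::-1]); c=vision.calibration(n)
    print(n,np.round(c["camera_matrix"],1).tolist(),np.round(c["cam_to_world"],3).tolist())
s=readout.read_state();print(s["clock"],s["position"],np.round(s["orientation"],3).tolist(),s["width"],robot.grip_point_offset)
E
```

```text
top [[486.4, 0.0, 320.8], [0.0, 486.4, 232.4], [0.0, 0.0, 1.0]] [[-0.071, 0.977, -0.203, 0.366], [-0.997, -0.071, 0.009, 0.068], [-0.006, 0.203, 0.979, 1.01], [0.0, 0.0, 0.0, 1.0]]
scene [[602.8, 0.0, 323.9], [0.0, 602.8, 233.1], [0.0, 0.0, 1.0]] [[0.709, 0.552, -0.44, 0.063], [-0.705, 0.544, -0.455, -0.481], [-0.012, 0.632, 0.775, 0.979], [0.0, 0.0, 0.0, 1.0]]
0.1 [0.21875217 0.53125325 0.23793271] [[-0.925, 0.381, -0.001], [0.381, 0.925, -0.001], [0.0, -0.002, -1.0]] 1.001130921052349 0.0187
```

View pics/top1.png

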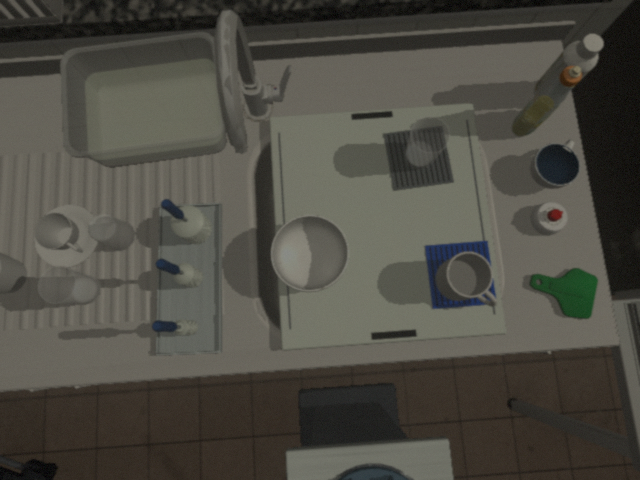

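View pics/scene1.png

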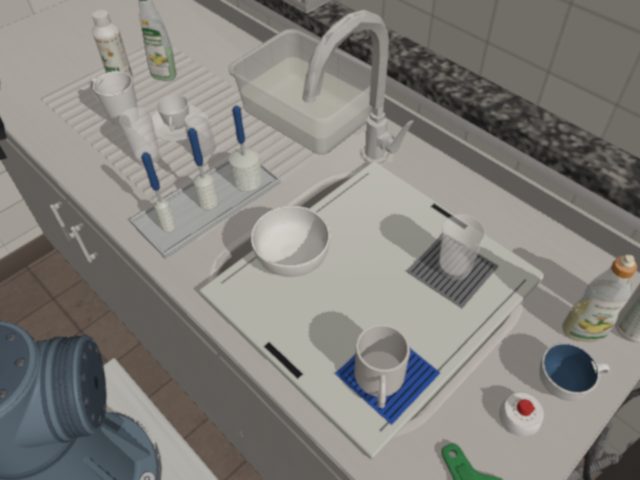

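The top view shows the mug on the blue mat at about (468,276), so the wide brush is needed; it stands at (187,222), with its handle tip at (167,205). The bowl is at (310,253), and the glass is on the grey mat at (425,145). The scene view agrees: the wide brush is at (243,150), the bowl at (290,240) and the mug at (382,360).

```bash
cat > m.py <<'E'
from h import *
ims={n:cv2.imread(f"pics/{n}1.png") for n in("top","scene")}
cal={n:vision.calibration(n) for n in ims}
def tri(a,b):
    o1,d1=ray(cal["top"],*a);o2,d2=ray(cal["scene"],*b)
    d1/=np.linalg.norm(d1);d2/=np.linalg.norm(d2)
    s=np.linalg.lstsq(np.c_[d1,-d2],o2-o1,rcond=None)[0]
    p,q=o1+s[0]*d1,o2+s[1]*d2; return (p+q)/2,np.linalg.norm(p-q)
for n,im in ims.items():
    b,g,r=[im[:,:,i].astype(int) for i in range(3)]
    m=((b>r+35)&(b>g+20)).astype(np.uint8)
    k,l,st,c=cv2.connectedComponentsWithStats(m)
    for i in range(1,k):
        if st[i,4]<60: continue
        ys,xs=np.where(l==i)
        pts=np.c_[xs,ys].astype(float);mu=pts.mean(0);ax=np.linalg.svd(pts-mu,full_matrices=False)[2][0]
        t=(pts-mu)@ax;print(n,st[i].tolist(),mu.round(1),"ends",(mu+ax*t.min()).round(1),(mu+ax*t.max()).round(1))
    w=((im.min(2)>0)).astype(np.uint8)
E
python3 m.py
python3 - <<'E'
import cv2
a=cv2.imread("pics/top1.png")
x=cv2.resize(a[190:360,140:360],(0,0),fx=3.5,fy=3.5,interpolation=cv2.INTER_CUBIC)
cv2.imwrite("pics/c1.png",x)
y=cv2.resize(a[230:320,410:510],(0,0),fx=6,fy=6,interpolation=cv2.INTER_CUBIC)
cv2.imwrite("pics/c2.png",y)
E
```

```text
top [426, 241, 64, 21, 527] [455.8 249.6] ends [488.1 247. ] [426.1 251.9]
scene [233, 106, 11, 37, 215] [238.5 123.6] ends [235.8 105.9] [241.4 142.1]
scene [189, 128, 13, 38, 245] [195.2 146. ] ends [190.8 128. ] [199.8 165.1]
scene [142, 153, 17, 37, 259] [150.3 170.6] ends [144.5 152.8] [156.5 189.2]
scene [335, 349, 105, 75, 2286] [395. 386.] ends [440.  380.3] [337.5 393.2]
scene [545, 348, 18, 27, 267] [552.6 361.2] ends [556.1 348.3] [549.1 374. ]
```

View pics/c1.png

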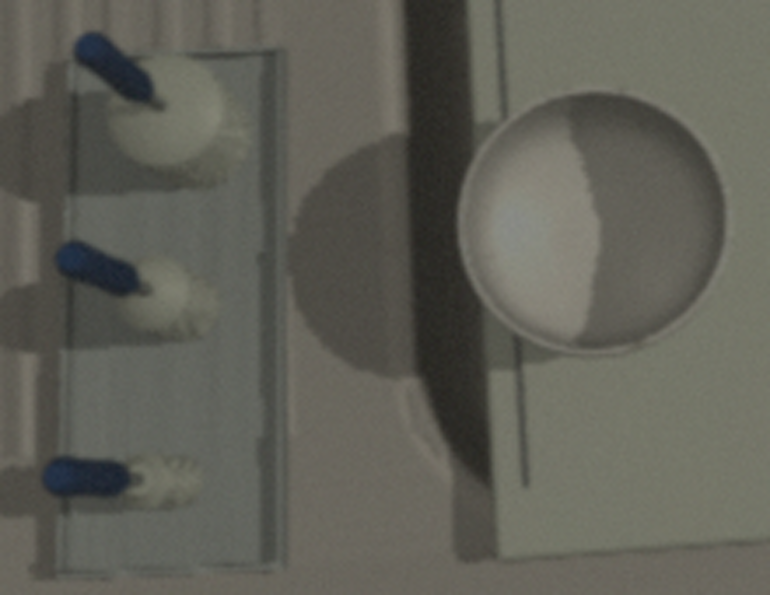

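View pics/c2.png

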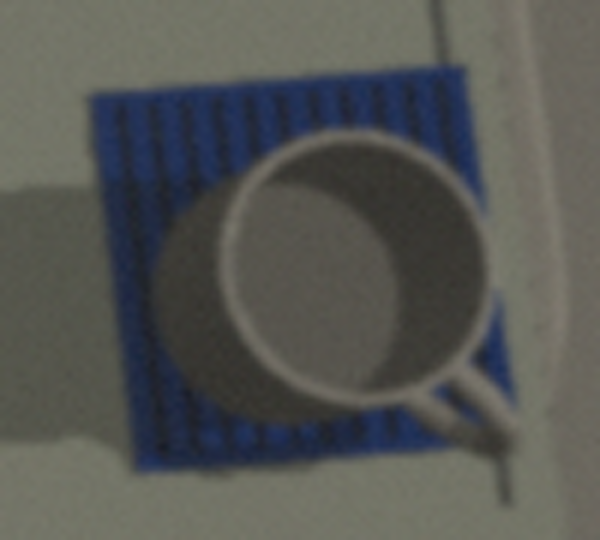

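Crop 1 shows the wide head's top circle at crop (167,110), its handle tip at (90,47) and the bowl rim centre at (592,223). Crop 2 shows the mug rim centre at (355,266).

```bash
cat > n.py <<'E'
from m import *
def c1(x,y):return ((x+.5)/3.5+139.5,(y+.5)/3.5+189.5)
def c2(x,y):return ((x+.5)/6+409.5,(y+.5)/6+229.5)
T=cal["top"]
print("tips tri",[ (p.round(4),round(e,4)) for p,e in (tri(c1(90,47),(237,109)),tri(c1(71,257),(192.5,131.5)),tri(c1(58,476),(146.5,156)))])
print("wide head top z=.078",onz(T,*c1(167,110),.078).round(4),"diam",np.linalg.norm(onz(T,*c1(110,110),.078)-onz(T,*c1(224,110),.078)))
for z in(.19,.2,.21):print("tip",z,onz(T,*c1(90,47),z).round(4))
b=[onz(T,*c1(x,y),.089) for x,y in((458,223),(727,223),(592,91),(592,355))]
print("bowl",np.mean(b,0).round(4),np.linalg.norm(b[0]-b[1]),np.linalg.norm(b[2]-b[3]))
b=[onz(T,*c2(x,y),.115) for x,y in((219,266),(492,266),(355,127),(355,406))]
print("mug",np.mean(b,0).round(4),np.linalg.norm(b[0]-b[1]),np.linalg.norm(b[2]-b[3]))
print("mat",[onz(T,*c2(x,y),.023).round(4) for x,y in((92,95),(465,67),(517,440),(138,470))])
print("tray corners z.014",[onz(T,*c1(x,y),.014).round(4) for x,y in((72,52),(286,50),(286,570),(55,570))])
print(proj(cal["scene"],[0.43,0.07,0.1]))
for n in("wrist",):
    im=vision.capture(n);cv2.imwrite("pics/w1.png",im[:,:,::-1])
E
python3 n.py | grep -v ends
```

```text
tips tri [(array([0.604 , 0.3219, 0.207 ]), np.float64(0.0025)), (array([0.501 , 0.3316, 0.2069]), np.float64(0.0026)), (array([0.3991, 0.3376, 0.2076]), np.float64(0.0035))]
wide head top z=.078 [0.601  0.3203 0.078 ] diam 0.06422966667182627
tip 0.19 [0.6079 0.3279 0.19  ]
tip 0.2 [0.6049 0.3247 0.2   ]
tip 0.21 [0.602  0.3215 0.21  ]
bowl [0.5182 0.0858 0.089 ] 0.1472838257813884 0.14632038023366983
mug [ 0.4539 -0.2061  0.115 ] 0.08367631862433496 0.08612568162470338
mat [array([ 0.5277, -0.1522,  0.023 ]), array([ 0.5281, -0.2809,  0.023 ]), array([ 0.4009, -0.2804,  0.023 ]), array([ 0.4001, -0.153 ,  0.023 ])]
tray corners z.014 [array([0.6574, 0.3945, 0.014 ]), array([0.6491, 0.2651, 0.014 ]), array([0.3432, 0.2743, 0.014 ]), array([0.3526, 0.4056, 0.014 ])]
[258.45689225 262.80635199]
```

View pics/w1.png

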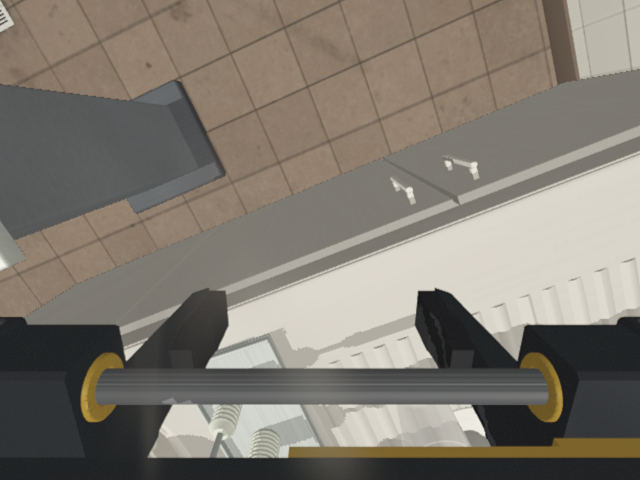

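The wrist view only shows the fingers and the tray edge at the bottom; it isn't needed now. The measurements agree: the wide brush stands at (0.602, 0.321), its tip measures z ≈ 0.207 against an expected 0.21, and the head measures 64 mm across against 66. The mug rim measures 84–86 mm and the bowl rim 147 mm. Next I'll turn square to the world and start across.

Call:
send_rows(series=[{"dx": -0.25, "az": -0.05, "gripper": 1}, {"dx": -0.5, "az": -0.1, "gripper": 1}, {"dx": -0.75, "az": -0.15, "gripper": 1}, {"dx": -1, "az": -0.187, "gripper": 1}, {"dx": -1, "az": -0.187, "gripper": 1}, {"dx": -1, "az": -0.187, "gripper": 1}])

```text
$.series[0]: bad value
```

```bash
python3 - <<'E' | tail -8
from m import *
print(tri((237,147),(311,97)),tri((228,18),(362,13)))
s=readout.read_state();print(s["clock"],s["position"].round(4) if hasattr(s["position"],"round") else s["position"],np.round(s["orientation"],3).tolist())
E
```

```text
top [426, 241, 64, 21, 527] [455.8 249.6] ends [488.1 247. ] [426.1 251.9]
scene [233, 106, 11, 37, 215] [238.5 123.6] ends [235.8 105.9] [241.4 142.1]
scene [189, 128, 13, 38, 245] [195.2 146. ] ends [190.8 128. ] [199.8 165.1]
scene [142, 153, 17, 37, 259] [150.3 170.6] ends [144.5 152.8] [156.5 189.2]
scene [335, 349, 105, 75, 2286] [395. 386.] ends [440.  380.3] [337.5 393.2]
scene [545, 348, 18, 27, 267] [552.6 361.2] ends [556.1 348.3] [549.1 374. ]
(array([0.6736611 , 0.1840996 , 0.27103073]), np.float64(0.009589170118457467)) (array([0.80896766, 0.17435831, 0.39299045]), np.float64(0.01102565556115967))
0.15 [0.2188 0.5313 0.238 ] [[-0.925, 0.381, -0.001], [0.381, 0.925, -0.001], [0.0, -0.001, -1.0]]
```

Call:
send_rows(series=[{"dx": -0.25, "dy": 0, "dz": 0, "ax": 0, "ay": 0, "az": -0.05, "gripper": 1}, {"dx": -0.5, "dy": 0, "dz": 0, "ax": 0, "ay": 0, "az": -0.1, "gripper": 1}, {"dx": -0.75, "dy": 0, "dz": 0, "ax": 0, "ay": 0, "az": -0.15, "gripper": 1}, {"dx": -1, "dy": 0, "dz": 0, "ax": 0, "ay": 0, "az": -0.187, "gripper": 1}, {"dx": -1, "dy": 0, "dz": 0, "ax": 0, "ay": 0, "az": -0.187, "gripper": 1}])

```text
clock: 0.65
position: [0.3138, 0.4924, 0.2383]
orientation: [[-1.0, 0.001, 0.0], [0.001, 1.0, -0.001], [-0.0, -0.001, -1.0]]
contact_force: [0.0, -0.2, 0.4]
width: 0.998
grasp_force: 0.0
```

Call:
send_rows(series=[{"dx": -0.3, "dy": -0.18, "dz": 0, "ax": 0, "ay": 0, "az": 0, "gripper": 1}, {"dx": -0.6, "dy": -0.36, "dz": 0, "ax": 0, "ay": 0, "az": 0, "gripper": 1}, {"dx": -0.96, "dy": -0.57, "dz": 0, "ax": 0, "ay": 0, "az": 0, "gripper": 1}])

```text
clock: 0.95
position: [0.4069, 0.4368, 0.2385]
orientation: [[-1.0, -0.001, -0.001], [-0.001, 1.0, 0.0], [0.001, 0.0, -1.0]]
contact_force: [0.8, 0.1, -0.3]
width: 0.999
grasp_force: 0.0
```

Call:
send_rows(series=[{"dx": -0.3, "dy": -0.18, "dz": 0, "ax": 0, "ay": 0, "az": 0, "gripper": 1}, {"dx": -0.6, "dy": -0.36, "dz": 0, "ax": 0, "ay": 0, "az": 0, "gripper": 1}, {"dx": -0.96, "dy": -0.57, "dz": 0, "ax": 0, "ay": 0, "az": 0, "gripper": 1}])

```text
clock: 1.25
position: [0.5034, 0.3799, 0.2385]
orientation: [[-1.0, -0.0, -0.001], [-0.0, 1.0, 0.0], [0.001, 0.0, -1.0]]
contact_force: [0.3, -0.1, 0.5]
width: 0.998
grasp_force: 0.0
```

Call:
send_rows(series=[{"dx": -0.3, "dy": -0.18, "dz": 0, "ax": 0, "ay": 0, "az": 0, "gripper": 1}, {"dx": -0.6, "dy": -0.36, "dz": 0, "ax": 0, "ay": 0, "az": 0, "gripper": 1}, {"dx": -0.96, "dy": -0.57, "dz": 0, "ax": 0, "ay": 0, "az": 0, "gripper": 1}, {"dx": -0.96, "dy": -0.57, "dz": 0, "ax": 0, "ay": 0, "az": 0, "gripper": 1}, {"dx": -0.96, "dy": -0.57, "dz": 0, "ax": 0, "ay": 0, "az": 0, "gripper": 1}])

```text
clock: 1.75
position: [0.5994, 0.3228, 0.2379]
orientation: [[-1.0, 0.001, -0.002], [0.001, 1.0, 0.0], [0.002, 0.0, -1.0]]
contact_force: [-0.7, 1.1, 0.3]
width: 0.998
grasp_force: 0.0
```

```bash
python3 - <<'E'
from h import *
print(readout.read_state()["joints"])
a=vision.capture("wrist")[:,:,::-1];b=vision.capture("scene")[60:240,120:380,::-1]
cv2.imwrite("pics/w2.png",np.hstack([cv2.resize(a,(400,300)),cv2.resize(b,(400,300))]))
E
```

```text
[ 1.83228186e+01  2.37136292e+01  7.53181554e+01  3.47766709e-02
  8.10542489e+01 -7.15995189e+01]
```

View pics/w2.png

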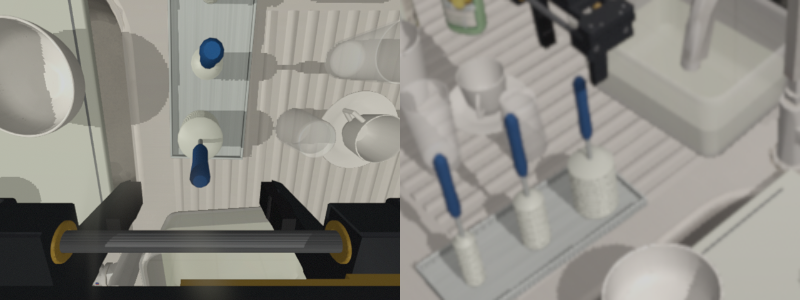

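The wrist view shows the wide handle's tip at about (320,290) in full-frame pixels, centred between the fingers. I'll check it against the calibration, because the scene view makes the fingers look further back than the brush.

```bash
python3 - <<'E'
from h import *
c=vision.calibration("wrist");S=vision.calibration("scene");p=np.array(readout.read_state()["position"])
print("cam",np.array(c["cam_to_world"])[:3].round(3).tolist())
print("tip",[onz(c,320,v,.209).round(4).tolist() for v in(285,290,295)], "tcp wrist px",proj(c,p),"tcp scene px",proj(S,p),"brush tip scene",proj(S,[.602,.3215,.209]))
im=vision.capture("wrist").astype(int)
m=((im[:,:,2]>im[:,:,0]+40)).astype(np.uint8);k,l,st,cc=cv2.connectedComponentsWithStats(m)
for i in range(1,k):
    if st[i,4]>100: print(st[i],cc[i].round(1))
E
```

```text
cam [[-0.002, -0.95, -0.312, 0.517], [1.0, -0.002, -0.001, 0.323], [-0.0, -0.312, 0.95, 0.385]]
tip [[0.601, 0.3225, 0.209], [0.6041, 0.3225, 0.209], [0.6071, 0.3225, 0.209]] tcp wrist px [322.65422175 306.92006824] tcp scene px [231.54769263  97.31662117] brush tip scene [235.63166328 108.91868341]
[ 317   64   38   47 1358] [335.1  86.3]
[304 232  25  44 601] [315.4 250.6]
[307 274  26  27 484] [319.8 288.4]
```

The ray puts the tip at (0.603, 0.3225), which agrees with the earlier fix. Descend and grip.

Call:
send_rows(series=[{"dx": -0.03, "dy": 0, "dz": 0.15, "ax": 0, "ay": 0, "az": 0, "gripper": 1}, {"dx": -0.03, "dy": 0, "dz": 0.35, "ax": 0, "ay": 0, "az": 0, "gripper": 1}, {"dx": -0.03, "dy": 0, "dz": 0.6, "ax": 0, "ay": 0, "az": 0, "gripper": 1}, {"dx": -0.03, "dy": 0, "dz": 0.82, "ax": 0, "ay": 0, "az": 0, "gripper": 1}, {"dx": -0.03, "dy": 0, "dz": 0.82, "ax": 0, "ay": 0, "az": 0, "gripper": 1}, {"dx": -0.03, "dy": 0, "dz": 0.82, "ax": 0, "ay": 0, "az": 0, "gripper": 1}])

```text
clock: 2.5
position: [0.6019, 0.3232, 0.1561]
orientation: [[-1.0, -0.002, -0.001], [-0.002, 1.0, -0.0], [0.001, -0.0, -1.0]]
contact_force: [0.4, 0.2, 0.0]
width: 1.001
grasp_force: 0.0
```

Call:
send_rows(series=[{"dx": 0, "dy": 0, "dz": 0, "ax": 0, "ay": 0, "az": 0, "gripper": 0.6}, {"dx": 0, "dy": 0, "dz": 0, "ax": 0, "ay": 0, "az": 0, "gripper": 0.35}, {"dx": 0, "dy": 0, "dz": 0, "ax": 0, "ay": 0, "az": 0, "gripper": 0.3}, {"dx": 0, "dy": 0, "dz": 0, "ax": 0, "ay": 0, "az": 0, "gripper": 0.25}, {"dx": 0, "dy": 0, "dz": 0, "ax": 0, "ay": 0, "az": 0, "gripper": 0.2}, {"dx": 0, "dy": 0, "dz": 0, "ax": 0, "ay": 0, "az": 0, "gripper": 0.1}, {"dx": 0, "dy": 0, "dz": 0, "ax": 0, "ay": 0, "az": 0, "gripper": 0}, {"dx": 0, "dy": 0, "dz": 0, "ax": 0, "ay": 0, "az": 0, "gripper": 0}, {"dx": 0, "dy": 0, "dz": 0, "ax": 0, "ay": 0, "az": 0, "gripper": 0}, {"dx": 0, "dy": 0, "dz": 0, "ax": 0, "ay": 0, "az": 0, "gripper": 0}])

```text
clock: 3.5
position: [0.6026, 0.3228, 0.1565]
orientation: [[-1.0, -0.001, -0.0], [-0.001, 1.0, -0.0], [0.0, -0.0, -1.0]]
contact_force: [-0.6, -0.7, 0.0]
width: 0.197
grasp_force: 30.0
```

Call:
send_rows(series=[{"dx": 0, "dy": 0, "dz": -0.15, "ax": 0, "ay": 0, "az": 0, "gripper": 0}, {"dx": 0, "dy": 0, "dz": -0.4, "ax": 0, "ay": 0, "az": 0, "gripper": 0}, {"dx": 0, "dy": 0, "dz": -0.7, "ax": 0, "ay": 0, "az": 0, "gripper": 0}, {"dx": 0, "dy": 0, "dz": -1, "ax": 0, "ay": 0, "az": 0, "gripper": 0}, {"dx": 0, "dy": 0, "dz": -1, "ax": 0, "ay": 0, "az": 0, "gripper": 0}])

```text
clock: 4.0
position: [0.6052, 0.3238, 0.2638]
orientation: [[-1.0, -0.001, 0.01], [-0.001, 1.0, 0.003], [-0.01, 0.003, -1.0]]
contact_force: [1.1, 0.9, 0.6]
width: 0.198
grasp_force: 30.0
```

Call:
send_rows(series=[{"dx": 0.1, "dy": -0.1, "dz": -0.15, "ax": 0, "ay": 0, "az": 0, "gripper": 0}, {"dx": 0.3, "dy": -0.3, "dz": -0.3, "ax": 0, "ay": 0, "az": 0, "gripper": 0}, {"dx": 0.5, "dy": -0.55, "dz": -0.3, "ax": 0, "ay": 0, "az": 0, "gripper": 0}, {"dx": 0.55, "dy": -0.8, "dz": -0.3, "ax": 0, "ay": 0, "az": 0, "gripper": 0}, {"dx": 0.55, "dy": -1, "dz": -0.3, "ax": 0, "ay": 0, "az": 0, "gripper": 0}, {"dx": 0.55, "dy": -1, "dz": -0.3, "ax": 0, "ay": 0, "az": 0, "gripper": 0}])

```text
clock: 4.6
position: [0.5474, 0.2208, 0.2864]
orientation: [[-1.0, 0.001, -0.001], [0.001, 1.0, -0.001], [0.001, -0.001, -1.0]]
contact_force: [-0.7, 0.1, -1.5]
width: 0.196
grasp_force: 30.0
```

```bash
python3 - <<'E'
from h import *
s=readout.read_state();print(s["position"],s["width"])
p=np.array(s["position"]);S=vision.calibration("scene");T=vision.calibration("top")
b=vision.capture("scene");a=vision.capture("top")
cv2.imwrite("pics/s3.png",np.hstack([cv2.resize(b[:,:,::-1][40:340,120:480],(400,333)),cv2.resize(a[:,:,::-1][120:360,130:418],(400,333))]))
for d in(.078,.153): print(proj(S,p-[0,0,d]),proj(T,p-[0,0,d]))
E
```

```text
[0.54739679 0.22075759 0.28640496] 0.19640219742507622
[247.50502114 146.83989538] [225.67916048 230.32557464]
[251.6923587  175.16215922] [233.73870292 238.77158547]
```

View pics/s3.png

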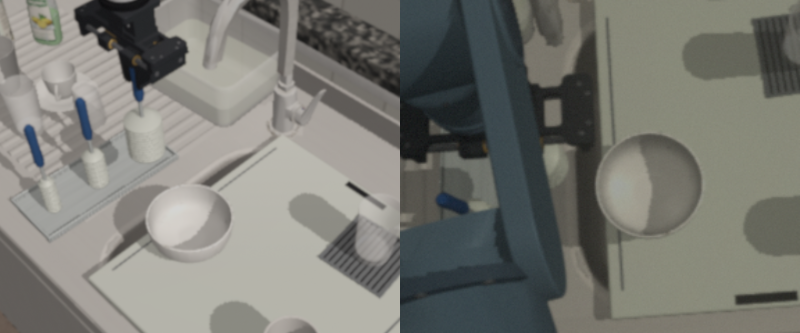

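The wide brush is held, and its head is clear at scene pixel (250,160), upright where expected. Next, the bowl.

Call:
send_rows(series=[{"dx": 0.05, "dy": -0.2, "dz": 0, "ax": 0, "ay": 0, "az": 0, "gripper": 0}, {"dx": 0.1, "dy": -0.5, "dz": 0, "ax": 0, "ay": 0, "az": 0, "gripper": 0}, {"dx": 0.2, "dy": -0.8, "dz": 0, "ax": 0, "ay": 0, "az": 0, "gripper": 0}, {"dx": 0.29, "dy": -1, "dz": 0, "ax": 0, "ay": 0, "az": 0, "gripper": 0}])

```text
clock: 5.1
position: [0.5185, 0.1223, 0.2863]
orientation: [[-1.0, -0.001, -0.001], [-0.001, 1.0, -0.0], [0.001, -0.0, -1.0]]
contact_force: [-0.0, 0.3, -0.8]
width: 0.195
grasp_force: 30.0
```

Call:
send_rows(series=[{"dx": 0, "dy": -0.2, "dz": 0, "ax": 0, "ay": 0, "az": 0, "gripper": 0}, {"dx": 0, "dy": -0.35, "dz": 0, "ax": 0, "ay": 0, "az": 0, "gripper": 0}, {"dx": 0, "dy": -0.35, "dz": 0, "ax": 0, "ay": 0, "az": 0, "gripper": 0}, {"dx": 0, "dy": -0.35, "dz": 0, "ax": 0, "ay": 0, "az": 0, "gripper": 0}])

```text
clock: 5.5
position: [0.5191, 0.0883, 0.2866]
orientation: [[-1.0, -0.001, -0.0], [-0.001, 1.0, 0.001], [0.0, 0.001, -1.0]]
contact_force: [0.0, -0.1, -1.1]
width: 0.192
grasp_force: 30.0
```

Call:
send_rows(series=[{"dx": 0, "dy": 0, "dz": 0.15, "ax": 0, "ay": 0, "az": 0, "gripper": 0}, {"dx": 0, "dy": 0, "dz": 0.35, "ax": 0, "ay": 0, "az": 0, "gripper": 0}, {"dx": 0, "dy": 0, "dz": 0.55, "ax": 0, "ay": 0, "az": 0, "gripper": 0}, {"dx": 0, "dy": 0, "dz": 0.7, "ax": 0, "ay": 0, "az": 0, "gripper": 0}, {"dx": 0, "dy": 0, "dz": 0.81, "ax": 0, "ay": 0, "az": 0, "gripper": 0}, {"dx": 0, "dy": 0, "dz": 0.81, "ax": 0, "ay": 0, "az": 0, "gripper": 0}, {"dx": 0, "dy": 0, "dz": 0.81, "ax": 0, "ay": 0, "az": 0, "gripper": 0}, {"dx": 0, "dy": 0, "dz": 0.81, "ax": 0, "ay": 0, "az": 0, "gripper": 0}])

```text
clock: 6.3
position: [0.5195, 0.0879, 0.2066]
orientation: [[-1.0, -0.001, 0.002], [-0.001, 1.0, -0.0], [-0.002, -0.0, -1.0]]
contact_force: [1.1, -0.2, -0.8]
width: 0.195
grasp_force: 30.0
```

Call:
send_rows(series=[{"dx": 0, "dy": 0, "dz": -0.2, "ax": 0, "ay": 0, "az": 0, "gripper": 0}, {"dx": 0, "dy": 0, "dz": -0.5, "ax": 0, "ay": 0, "az": 0, "gripper": 0}, {"dx": 0, "dy": 0, "dz": -0.8, "ax": 0, "ay": 0, "az": 0, "gripper": 0}, {"dx": 0, "dy": 0, "dz": -0.95, "ax": 0, "ay": 0, "az": 0, "gripper": 0}, {"dx": 0, "dy": 0, "dz": -0.95, "ax": 0, "ay": 0, "az": 0, "gripper": 0}])

```text
clock: 6.8
position: [0.5203, 0.0877, 0.3038]
orientation: [[-1.0, -0.001, 0.006], [-0.001, 1.0, -0.0], [-0.006, -0.0, -1.0]]
contact_force: [0.7, -0.6, -0.4]
width: 0.195
grasp_force: 30.0
```

Call:
send_rows(series=[{"dx": 0.05, "dy": -0.2, "dz": 0, "ax": 0, "ay": 0, "az": 0, "gripper": 0}, {"dx": 0.12, "dy": -0.5, "dz": 0, "ax": 0, "ay": 0, "az": 0, "gripper": 0}, {"dx": 0.18, "dy": -0.8, "dz": 0, "ax": 0, "ay": 0, "az": 0, "gripper": 0}, {"dx": 0.22, "dy": -0.98, "dz": 0, "ax": 0, "ay": 0, "az": 0, "gripper": 0}])

```text
clock: 7.2
position: [0.4958, -0.0117, 0.2989]
orientation: [[-1.0, -0.0, -0.002], [-0.0, 1.0, 0.0], [0.002, 0.0, -1.0]]
contact_force: [-0.6, -0.6, -1.6]
width: 0.199
grasp_force: 30.0
```

Call:
send_rows(series=[{"dx": 0.05, "dy": -0.2, "dz": 0, "ax": 0, "ay": 0, "az": 0, "gripper": 0}, {"dx": 0.12, "dy": -0.5, "dz": 0, "ax": 0, "ay": 0, "az": 0, "gripper": 0}, {"dx": 0.18, "dy": -0.8, "dz": 0, "ax": 0, "ay": 0, "az": 0, "gripper": 0}, {"dx": 0.22, "dy": -0.98, "dz": 0, "ax": 0, "ay": 0, "az": 0, "gripper": 0}])

```text
clock: 7.6
position: [0.4739, -0.1098, 0.2989]
orientation: [[-1.0, 0.0, -0.002], [0.0, 1.0, 0.001], [0.002, 0.001, -1.0]]
contact_force: [0.9, -1.1, -1.2]
width: 0.195
grasp_force: 30.0
```

Call:
send_rows(series=[{"dx": 0.05, "dy": -0.2, "dz": 0, "ax": 0, "ay": 0, "az": 0, "gripper": 0}, {"dx": 0.12, "dy": -0.5, "dz": 0, "ax": 0, "ay": 0, "az": 0, "gripper": 0}, {"dx": 0.18, "dy": -0.8, "dz": 0, "ax": 0, "ay": 0, "az": 0, "gripper": 0}, {"dx": 0.22, "dy": -0.98, "dz": 0, "ax": 0, "ay": 0, "az": 0, "gripper": 0}, {"dx": 0.22, "dy": -0.98, "dz": 0, "ax": 0, "ay": 0, "az": 0, "gripper": 0}, {"dx": 0.22, "dy": -0.98, "dz": 0, "ax": 0, "ay": 0, "az": 0, "gripper": 0}])

```text
clock: 8.2
position: [0.4526, -0.2059, 0.2994]
orientation: [[-1.0, 0.0, -0.002], [0.0, 1.0, 0.002], [0.002, 0.002, -1.0]]
contact_force: [0.7, 0.6, 0.2]
width: 0.196
grasp_force: 30.0
```

```bash
python3 - <<'E'
from h import *
s=readout.read_state();print(s["position"],s["width"])
p=np.array(s["position"]);S=vision.calibration("scene");W=vision.calibration("wrist")
b=vision.capture("scene");a=vision.capture("wrist")
cv2.imwrite("pics/s4.png",np.hstack([cv2.resize(b[:,:,::-1][210:450,260:500],(400,400)),cv2.resize(a[:,:,::-1],(400,300))[:,:].copy() if 0 else cv2.copyMakeBorder(cv2.resize(a[:,:,::-1],(400,300)),0,100,0,0,0)]))
f=lambda q:((q-[260,210])/.6).round(1)
print("head top/bottom px (crop)",[f(proj(S,p-[0,0,d])) for d in(.078,.153)],"mug rim",f(proj(S,[.4539,-.2061,.115])))
E
```

```text
[ 0.45260056 -0.20592821  0.29936166] 0.19574534741490185
head top/bottom px (crop) [array([209.7, 169. ]), array([204.3, 211.6])] mug rim [203.2 227.1]
```

View pics/s4.png

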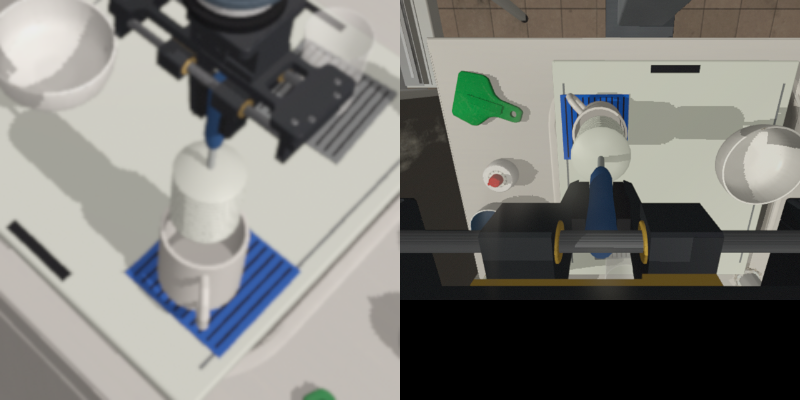

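The head sits right over the mug: head bottom at crop (206,216), rim at about (205,230), and both are offset from the prediction by the same amount. Now insert.

Call:
send_rows(series=[{"dx": -0.01, "dy": 0, "dz": 0.1, "ax": 0, "ay": 0, "az": 0, "gripper": 0}, {"dx": -0.01, "dy": 0, "dz": 0.2, "ax": 0, "ay": 0, "az": 0, "gripper": 0}, {"dx": -0.01, "dy": 0, "dz": 0.3, "ax": 0, "ay": 0, "az": 0, "gripper": 0}, {"dx": -0.01, "dy": 0, "dz": 0.4, "ax": 0, "ay": 0, "az": 0, "gripper": 0}, {"dx": -0.01, "dy": 0, "dz": 0.45, "ax": 0, "ay": 0, "az": 0, "gripper": 0}, {"dx": -0.01, "dy": 0, "dz": 0.45, "ax": 0, "ay": 0, "az": 0, "gripper": 0}])

```text
clock: 8.9
position: [0.4536, -0.2059, 0.2545]
orientation: [[-1.0, -0.001, -0.002], [-0.001, 1.0, 0.001], [0.002, 0.001, -1.0]]
contact_force: [0.2, -0.2, -1.3]
width: 0.198
grasp_force: 30.0
```

Call:
send_rows(series=[{"dx": 0, "dy": 0, "dz": 0.12, "ax": 0, "ay": 0, "az": 0, "gripper": 0}, {"dx": 0, "dy": 0, "dz": 0.26, "ax": 0, "ay": 0, "az": 0, "gripper": 0}, {"dx": 0, "dy": 0, "dz": 0.4, "ax": 0, "ay": 0, "az": 0, "gripper": 0}, {"dx": 0, "dy": 0, "dz": 0.52, "ax": 0, "ay": 0, "az": 0, "gripper": 0}, {"dx": 0, "dy": 0, "dz": 0.6, "ax": 0, "ay": 0, "az": 0, "gripper": 0}, {"dx": 0, "dy": 0, "dz": 0.66, "ax": 0, "ay": 0, "az": 0, "gripper": 0}, {"dx": 0, "dy": 0, "dz": 0.66, "ax": 0, "ay": 0, "az": 0, "gripper": 0}, {"dx": 0, "dy": 0, "dz": 0.66, "ax": 0, "ay": 0, "az": 0, "gripper": 0}, {"dx": 0, "dy": 0, "dz": 0.66, "ax": 0, "ay": 0, "az": 0, "gripper": 0}])

```text
clock: 9.8
position: [0.4545, -0.2066, 0.1904]
orientation: [[-1.0, -0.001, 0.001], [-0.001, 1.0, -0.001], [-0.001, -0.001, -1.0]]
contact_force: [0.7, 0.1, -1.4]
width: 0.195
grasp_force: 30.0
```

Call:
send_rows(series=[{"dx": 0, "dy": 0, "dz": 0.04, "ax": 0, "ay": 0, "az": 0, "gripper": 0}, {"dx": 0, "dy": 0, "dz": 0.04, "ax": 0, "ay": 0, "az": 0, "gripper": 0}, {"dx": 0, "dy": 0, "dz": 0.04, "ax": 0, "ay": 0, "az": 0, "gripper": 0}, {"dx": 0, "dy": 0, "dz": -0.1, "ax": 0, "ay": 0, "az": 0, "gripper": 0}, {"dx": 0, "dy": 0, "dz": -0.25, "ax": 0, "ay": 0, "az": 0, "gripper": 0}, {"dx": 0, "dy": 0, "dz": -0.4, "ax": 0, "ay": 0, "az": 0, "gripper": 0}, {"dx": 0, "dy": 0, "dz": -0.4, "ax": 0, "ay": 0, "az": 0, "gripper": 0}, {"dx": 0, "dy": 0, "dz": -0.4, "ax": 0, "ay": 0, "az": 0, "gripper": 0}])

```text
clock: 10.6
position: [0.4543, -0.2065, 0.2304]
orientation: [[-1.0, -0.001, 0.001], [-0.001, 1.0, -0.001], [-0.001, -0.001, -1.0]]
contact_force: [-0.2, -0.9, -2.0]
width: 0.196
grasp_force: 30.0
```

Call:
send_rows(series=[{"dx": 0, "dy": 0, "dz": 0.1, "ax": 0, "ay": 0, "az": 0, "gripper": 0}, {"dx": 0, "dy": 0, "dz": 0.22, "ax": 0, "ay": 0, "az": 0, "gripper": 0}, {"dx": 0, "dy": 0, "dz": 0.34, "ax": 0, "ay": 0, "az": 0, "gripper": 0}, {"dx": 0, "dy": 0, "dz": 0.44, "ax": 0, "ay": 0, "az": 0, "gripper": 0}, {"dx": 0, "dy": 0, "dz": 0.44, "ax": 0, "ay": 0, "az": 0, "gripper": 0}, {"dx": 0, "dy": 0, "dz": 0.44, "ax": 0, "ay": 0, "az": 0, "gripper": 0}, {"dx": 0, "dy": 0, "dz": 0.44, "ax": 0, "ay": 0, "az": 0, "gripper": 0}, {"dx": 0, "dy": 0, "dz": 0.44, "ax": 0, "ay": 0, "az": 0, "gripper": 0}])

```text
clock: 11.4
position: [0.4544, -0.2066, 0.1863]
orientation: [[-1.0, -0.001, 0.001], [-0.001, 1.0, -0.001], [-0.001, -0.001, -1.0]]
contact_force: [0.4, 0.6, -0.8]
width: 0.194
grasp_force: 30.0
```

Call:
send_rows(series=[{"dx": 0, "dy": 0, "dz": -0.15, "ax": 0, "ay": 0, "az": 0, "gripper": 0}, {"dx": 0, "dy": 0, "dz": -0.35, "ax": 0, "ay": 0, "az": 0, "gripper": 0}, {"dx": 0, "dy": 0, "dz": -0.6, "ax": 0, "ay": 0, "az": 0, "gripper": 0}, {"dx": 0, "dy": 0, "dz": -0.8, "ax": 0, "ay": 0, "az": 0, "gripper": 0}, {"dx": 0, "dy": 0, "dz": -1, "ax": 0, "ay": 0, "az": 0, "gripper": 0}])

```text
clock: 11.9
position: [0.4542, -0.2064, 0.2873]
orientation: [[-1.0, -0.001, 0.001], [-0.001, 1.0, -0.001], [-0.001, -0.001, -1.0]]
contact_force: [0.0, 0.2, -1.6]
width: 0.194
grasp_force: 30.0
```

Call:
send_rows(series=[{"dx": 0, "dy": 0, "dz": -0.15, "ax": 0, "ay": 0, "az": 0, "gripper": 0}, {"dx": 0, "dy": 0, "dz": -0.15, "ax": 0, "ay": 0, "az": 0, "gripper": 0}, {"dx": -0.05, "dy": 0.2, "dz": -0.15, "ax": 0, "ay": 0, "az": 0, "gripper": 0}, {"dx": -0.12, "dy": 0.5, "dz": -0.15, "ax": 0, "ay": 0, "az": 0, "gripper": 0}, {"dx": -0.18, "dy": 0.8, "dz": -0.15, "ax": 0, "ay": 0, "az": 0, "gripper": 0}, {"dx": -0.22, "dy": 0.98, "dz": -0.15, "ax": 0, "ay": 0, "az": 0, "gripper": 0}])

```text
clock: 12.5
position: [0.4758, -0.1064, 0.2998]
orientation: [[-1.0, -0.002, -0.001], [-0.002, 1.0, 0.001], [0.001, 0.001, -1.0]]
contact_force: [0.7, 0.6, -0.4]
width: 0.196
grasp_force: 30.0
```

Call:
send_rows(series=[{"dx": -0.05, "dy": 0.25, "dz": 0, "ax": 0, "ay": 0, "az": 0, "gripper": 0}, {"dx": -0.12, "dy": 0.5, "dz": 0, "ax": 0, "ay": 0, "az": 0, "gripper": 0}, {"dx": -0.18, "dy": 0.8, "dz": 0, "ax": 0, "ay": 0, "az": 0, "gripper": 0}, {"dx": -0.22, "dy": 0.98, "dz": 0, "ax": 0, "ay": 0, "az": 0, "gripper": 0}])

```text
clock: 12.9
position: [0.4977, -0.0084, 0.2998]
orientation: [[-1.0, -0.002, -0.001], [-0.002, 1.0, 0.001], [0.001, 0.001, -1.0]]
contact_force: [-0.7, -1.1, -0.5]
width: 0.198
grasp_force: 30.0
```

Call:
send_rows(series=[{"dx": -0.05, "dy": 0.25, "dz": 0, "ax": 0, "ay": 0, "az": 0, "gripper": 0}, {"dx": -0.12, "dy": 0.5, "dz": 0, "ax": 0, "ay": 0, "az": 0, "gripper": 0}, {"dx": -0.18, "dy": 0.8, "dz": 0, "ax": 0, "ay": 0, "az": 0, "gripper": 0}, {"dx": -0.22, "dy": 0.98, "dz": 0, "ax": 0, "ay": 0, "az": 0, "gripper": 0}])

```text
clock: 13.3
position: [0.5196, 0.0896, 0.2997]
orientation: [[-1.0, -0.002, -0.001], [-0.002, 1.0, 0.001], [0.001, 0.001, -1.0]]
contact_force: [-0.4, -0.2, -1.1]
width: 0.195
grasp_force: 30.0
```

Call:
send_rows(series=[{"dx": -0.07, "dy": 0.25, "dz": 0, "ax": 0, "ay": 0, "az": 0, "gripper": 0}, {"dx": -0.15, "dy": 0.5, "dz": 0, "ax": 0, "ay": 0, "az": 0, "gripper": 0}, {"dx": -0.23, "dy": 0.8, "dz": 0, "ax": 0, "ay": 0, "az": 0, "gripper": 0}, {"dx": -0.3, "dy": 1, "dz": 0, "ax": 0, "ay": 0, "az": 0, "gripper": 0}, {"dx": -0.3, "dy": 1, "dz": 0, "ax": 0, "ay": 0, "az": 0, "gripper": 0}])

```text
clock: 13.8
position: [0.5496, 0.1899, 0.2994]
orientation: [[-1.0, -0.004, -0.001], [-0.004, 1.0, 0.0], [0.001, 0.0, -1.0]]
contact_force: [-0.7, -1.2, -0.8]
width: 0.196
grasp_force: 30.0
```

Next X +0.053 and Y +0.133, then down to just above the tray.

Call:
send_rows(series=[{"dx": -0.05, "dy": 0.25, "dz": 0, "ax": 0, "ay": 0, "az": 0, "gripper": 0}, {"dx": -0.15, "dy": 0.5, "dz": 0, "ax": 0, "ay": 0, "az": 0, "gripper": 0}, {"dx": -0.3, "dy": 0.75, "dz": 0, "ax": 0, "ay": 0, "az": 0, "gripper": 0}, {"dx": -0.43, "dy": 0.95, "dz": 0, "ax": 0, "ay": 0, "az": 0, "gripper": 0}])

```text
clock: 14.2
position: [0.5928, 0.2831, 0.2999]
orientation: [[-1.0, -0.001, -0.001], [-0.001, 1.0, -0.0], [0.001, -0.0, -1.0]]
contact_force: [-0.0, 0.0, -0.8]
width: 0.196
grasp_force: 30.0
```

Call:
send_rows(series=[{"dx": -0.05, "dy": 0.2, "dz": 0, "ax": 0, "ay": 0, "az": 0, "gripper": 0}, {"dx": -0.1, "dy": 0.38, "dz": 0, "ax": 0, "ay": 0, "az": 0, "gripper": 0}, {"dx": -0.1, "dy": 0.38, "dz": 0.2, "ax": 0, "ay": 0, "az": 0, "gripper": 0}, {"dx": -0.1, "dy": 0.38, "dz": 0.5, "ax": 0, "ay": 0, "az": 0, "gripper": 0}, {"dx": -0.1, "dy": 0.38, "dz": 0.8, "ax": 0, "ay": 0, "az": 0, "gripper": 0}, {"dx": -0.1, "dy": 0.38, "dz": 1, "ax": 0, "ay": 0, "az": 0, "gripper": 0}, {"dx": -0.1, "dy": 0.38, "dz": 1, "ax": 0, "ay": 0, "az": 0, "gripper": 0}, {"dx": -0.1, "dy": 0.38, "dz": 1, "ax": 0, "ay": 0, "az": 0, "gripper": 0}])

```text
clock: 15.0
position: [0.6026, 0.3201, 0.2006]
orientation: [[-1.0, -0.0, -0.001], [-0.0, 1.0, -0.0], [0.001, -0.0, -1.0]]
contact_force: [0.4, -0.4, 0.1]
width: 0.193
grasp_force: 30.0
```

Call:
send_rows(series=[{"dx": 0, "dy": 0, "dz": 0.15, "ax": 0, "ay": 0, "az": 0, "gripper": 0}, {"dx": 0, "dy": 0, "dz": 0.3, "ax": 0, "ay": 0, "az": 0, "gripper": 0}, {"dx": 0, "dy": 0, "dz": 0.37, "ax": 0, "ay": 0, "az": 0, "gripper": 0}, {"dx": 0, "dy": 0, "dz": 0.41, "ax": 0, "ay": 0, "az": 0, "gripper": 0}, {"dx": 0, "dy": 0, "dz": 0.43, "ax": 0, "ay": 0, "az": 0, "gripper": 0}, {"dx": 0, "dy": 0, "dz": 0.435, "ax": 0, "ay": 0, "az": 0, "gripper": 0}, {"dx": 0, "dy": 0, "dz": 0.435, "ax": 0, "ay": 0, "az": 0, "gripper": 0}, {"dx": 0, "dy": 0, "dz": 0.435, "ax": 0, "ay": 0, "az": 0, "gripper": 0}, {"dx": 0, "dy": 0, "dz": 0.435, "ax": 0, "ay": 0, "az": 0, "gripper": 0}])

```text
clock: 15.9
position: [0.6029, 0.3209, 0.1577]
orientation: [[-1.0, -0.001, 0.001], [-0.001, 1.0, 0.0], [-0.001, 0.0, -1.0]]
contact_force: [0.9, -0.4, -1.1]
width: 0.195
grasp_force: 30.0
```

Not yet in contact, about 1 mm above the floor. Lower slightly more, then release.

Call:
send_rows(series=[{"dx": 0, "dy": 0, "dz": 0.005, "ax": 0, "ay": 0, "az": 0, "gripper": 0}, {"dx": 0, "dy": 0, "dz": 0.01, "ax": 0, "ay": 0, "az": 0, "gripper": 0}, {"dx": 0, "dy": 0, "dz": 0.015, "ax": 0, "ay": 0, "az": 0, "gripper": 0}, {"dx": 0, "dy": 0, "dz": 0.015, "ax": 0, "ay": 0, "az": 0, "gripper": 0}, {"dx": 0, "dy": 0, "dz": 0.015, "ax": 0, "ay": 0, "az": 0, "gripper": 0}])

```text
clock: 16.4
position: [0.603, 0.3208, 0.1565]
orientation: [[-1.0, -0.001, 0.001], [-0.001, 1.0, 0.0], [-0.001, 0.0, -1.0]]
contact_force: [-0.8, -1.3, 4.9]
width: 0.195
grasp_force: 30.0
```

Call:
send_rows(series=[{"dx": 0, "dy": 0, "dz": 0, "ax": 0, "ay": 0, "az": 0, "gripper": 0.25}, {"dx": 0, "dy": 0, "dz": 0, "ax": 0, "ay": 0, "az": 0, "gripper": 0.35}, {"dx": 0, "dy": 0, "dz": 0, "ax": 0, "ay": 0, "az": 0, "gripper": 0.5}, {"dx": 0, "dy": 0, "dz": 0, "ax": 0, "ay": 0, "az": 0, "gripper": 0.75}, {"dx": 0, "dy": 0, "dz": 0, "ax": 0, "ay": 0, "az": 0, "gripper": 1}, {"dx": 0, "dy": 0, "dz": 0, "ax": 0, "ay": 0, "az": 0, "gripper": 1}, {"dx": 0, "dy": 0, "dz": 0, "ax": 0, "ay": 0, "az": 0, "gripper": 1}, {"dx": 0, "dy": 0, "dz": 0, "ax": 0, "ay": 0, "az": 0, "gripper": 1}])

```text
clock: 17.2
position: [0.6027, 0.3208, 0.1557]
orientation: [[-1.0, -0.001, 0.0], [-0.001, 1.0, -0.0], [-0.0, -0.0, -1.0]]
contact_force: [0.6, 0.3, -0.4]
width: 0.866
grasp_force: 0.0
```

Call:
send_rows(series=[{"dx": 0, "dy": 0, "dz": -0.2, "ax": 0, "ay": 0, "az": 0, "gripper": 1}, {"dx": 0, "dy": 0, "dz": -0.4, "ax": 0, "ay": 0, "az": 0, "gripper": 1}, {"dx": 0, "dy": 0, "dz": -0.7, "ax": 0, "ay": 0, "az": 0, "gripper": 1}, {"dx": 0, "dy": 0, "dz": -1, "ax": 0, "ay": 0, "az": 0, "gripper": 1}, {"dx": 0, "dy": 0, "dz": -1, "ax": 0, "ay": 0, "az": 0, "gripper": 1}, {"dx": 0, "dy": 0, "dz": -1, "ax": 0, "ay": 0, "az": 0, "gripper": 1}])

```text
clock: 17.8
position: [0.603, 0.3209, 0.2565]
orientation: [[-1.0, -0.001, 0.002], [-0.001, 1.0, 0.001], [-0.002, 0.001, -1.0]]
contact_force: [-0.2, -0.1, -1.1]
width: 1.001
grasp_force: 0.0
```

```bash
python3 - <<'E'
from h import *
b=vision.capture("scene");cv2.imwrite("pics/s5.png",b[:,:,::-1])
E
```

```text
(no output)
```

View pics/s5.png

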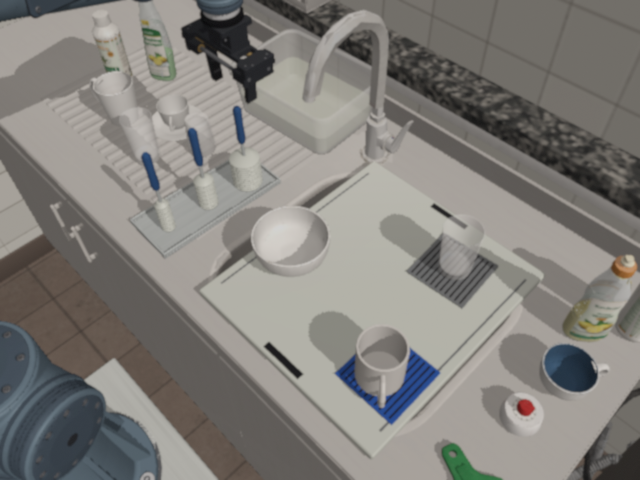

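The wide brush stands upright at (243,150) with the gripper clear above it. The bowl (290,240), mug (382,360) and glass (460,247) are where they were. Handing in.

```bash
python3 -c "
from cell import ticket
print(ticket.job_done())"
```

```text
the job is handed in; nothing more can be done
None
```

I washed the mug with the wide brush (one soap dip, two pushes to within about 5 mm of its bottom by my estimate), stood the brush back upright in the tray and handed the job in at about 18 s; no verdict was returned.

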